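# Work the tight transport bung out of a face mill and bin it

### The job

One of the face mills on the mat still has its yellow transport bung pressed tight in its bore. Take the bung by its tab, feel which way it gives, and rock it side to side that way while easing it straight up until it is right out. It binds across one hidden diameter: pulled hard without rocking, or rocked the wrong way, it brings the whole cutter up with it, and the cutter must stay standing on the mat where it is, not lifted, tipped or dragged about. Put the bung in the red bin and leave the other things on the mat alone.

Things in the scene. Friction and masses are not known exactly. Their poses are not given: they have to be found in the camera images.
- bung: Yellow plastic-coated transport bung, 240 g, pressed tight into the bore of 'cutter'. Origin: centre of the underside of its round flange (52 mm wide, 5 mm thick); z up out of the bore. Below it a 31 mm plug reaches 29 mm down, and two lugs at +x and -x (13 mm wide, 8 mm deep) sit in the cutter's drive slots, so it cannot be twisted. At the start the flange is level, 2 to 5 mm clear of the cutter's back face.
- bung_tab (a point): Middle of the bung's upright flat grip tab, on its axis, 25 mm above the bung's origin; axes as the bung's. The tab is 36 mm wide along x, 12 mm thick along y, and reaches from 5 to 40 mm above the bung's origin. Hold it firmly. Near the mouth the lips spring out and push the bung up; it is free once they are 5 mm above the cutter's back face.
- bung_lips (a point): Point on the bung's axis 19 mm below its origin, amid its rubber lips, 14 to 17 mm deep in the bore. Two opposite lips bind, along a level line, hidden and new each time. Straight pull: 40 to 60 N, over the cutter's weight. Swung 0.1 to 0.13 rad to and fro about this point so that the tab's top sways along that line (1 N m), it climbs 1 to 2 mm a swing at under 15 N; swayed across it, it stays stuck.
- cutter: Steel shell face mill, 125 mm wide, 63 mm high, about 2.8 kg, standing loose on its brass-coloured inserts, back face up, with the bung in its 40 mm bore. Origin: centre of its underside (on the mat, 4 mm above the bench); z up. Its back face, 88 mm wide, is 63 mm above the origin; two drive slots, 16 mm wide and 9 mm deep, cross it along +x and -x.
- red_bin: Red open-topped picking bin, fixed, 150 mm along x, 110 mm along y, walls 4 mm thick and 75 mm high, but only 38 mm high along the front (-x) third. Origin: centre of its underside, on the mat; inner floor 4 mm above it.
- black_bin: Black picking bin of the same size as the red one, fixed; bystander. Origin: centre of its underside.
- twin: Face mill like the cutter, same size, its bore empty; bystander. Origin: centre of its underside.
- arbor: Small face mill, teeth up, on its arbor in a black pot, 86 mm wide and 128 mm high; bystander. Origin: centre of its underside.
- hex_key: T-handle hexagon key with a red grip, lying, 160 mm long, up to 21 mm high; bystander. Origin near its middle, on the mat.
- insert_box: Flat blue box of cutting inserts, 75 x 50 x 22 mm; bystander. Origin: centre of its underside.
- paste: White bottle of assembly paste, 42 mm wide, 105 mm high, orange cap; bystander. Origin: centre of its underside.
- brush: Bench brush with a wooden handle, 190 mm long, lying; bystander. Origin on its underside.
Mind the look-alikes: they are no part of the job. Several things look just like the red_bin: the one meant starts nearest to the robot's base. Of the things that look like the bung, the largest one is meant.

How it is judged:
By the outcome, as a careful person would: the job done as asked, in the order asked, and still so for the second after the job is handed in, with the robot touching nothing.
It also fails if it takes over 72 s, if anything falls off the work surface, if the arm or the gripper's body presses on something with over 40 N, if the wrist force passes 120 N, or if a joint passes its speed limit or range.

### The arm

A 7-joint arm with a two-finger parallel gripper is mounted at the origin on the work surface. World frame = base frame: x ahead of the robot, y to its left, z up, the work surface at z = 0. Lengths are in m, angles in degrees, forces in N, time in s.
With the tool pointing down it reaches from about 0.425 to 0.875 m from the base axis. Payload 8.4 kg.
Tool frame: the origin (TCP) lies on the mounting face of the last link; the fingertips stand 173 mm ahead of it and the grasp point (between the pads) lies 155 mm ahead of it (env.tip_reach is the distance from the TCP to the fingertips, in m); z points along the fingers, y is the line along which they close (so a half turn about z gives the same grasp; the last joint's range is limited). The gripper opens to 85 mm and grips with 20 to 120 N. Pads are 22 mm wide; open, the fingers measure 114 mm over their backs; the gripper's body (76 mm by 85 mm) begins 54 mm behind the grasp point. The pads swing forward as they close: fully open they stand 13 mm farther back than shut.
Start: joints at [-79.996, 19.091, 2.286, 83.961, -0.768, 76.965, -3.352], TCP at [0.176, 0.626, 0.405] pointing down, gripper open.
Joint ranges: [-147.57, 147.57], [-21.85, 119.76], [-74.77, 79.35], [14.55, 137.4], [-85.83, 265.84], [4.83, 119.75], [-152.11, 152.11]. Speed limits (degrees/s): [127.2, 127.2, 159.86, 159.86, 180, 180, 180].

### API

Orientations are given as [roll, pitch, yaw] about the fixed x, y, z axes, in that order (R = Rz(yaw) Ry(pitch) Rx(roll)).
In Python, from plant import env gives the robot as it stands. Calls block until the motion is done:
- env.goto(position, orientation): joint-space move of the TCP to a pose.
- env.move_linear(position, feed=0.15, rotation=None): straight line of the TCP; rotation=None keeps the orientation; feed is the mean speed in m/s.
- env.set_joints(angles): joint-space move.
- env.gripper_to(opening): finger opening in m; the grip force is fixed at half the most; returns when the fingers have stopped.
- env.sleep(seconds).
- env.solve_ik(position, orientation): joint angles nearest the present ones, or None.
- env.get_state(): the state.
- env.snapshot(name): name is "scene" or "top" or "wrist"; returns the picture (480x640x3 uint8, red, green, blue); there is no depth.
- env.camera_info(name): a dict with "fx", "fy", "cx", "cy" (pixels), "rvec" (rotation vector, rad) and "tvec" (3), from world to camera coordinates, as OpenCV has them. Camera axes: x right, y down, z forward; pixel columns grow to the right and rows downward; lengths in m; the calibration is good to about 2 mm. A picture is of the moment at which its call begins: read the wrist's pose just before it. camera_info takes no time and is no camera call; for the wrist camera it gives the pose at the moment of the call.
A pose or a line that the arm cannot do raises env.Unreachable and nothing moves.
- env.finish_job(): hands the job in; it is judged then, once.
The state is a dict: "t": time; "joints": joint angles; "qd": joint speeds; "effort": joint torques, N m; "position": TCP position; "tool_rot": TCP orientation; "ft_force": force on the tool from outside, world axes, zero at the start; "moment": the same for the moment, N m; "opening": finger opening in m; "grip_force": force on a finger pad.
Only numpy, scipy, OpenCV 4.12 (cv2) and the standard library are available. Lean on these libraries where they do the work, as an engineer would, in place of code of your own. Each camera call takes 0.05 s, during which the arm holds its last target. There are 200 camera calls.

## Working session

There is one attempt and no reset: what is moved stays moved. The work goes in short steps, each a Python script; the robot and the scene stay as the last script left them, time stands still between calls to the robot, and variables do not carry over. Pictures are saved under pics/ and viewed, at most 10 in all, crops included, and the job is handed in when it is done.

```bash
mkdir -p pics; ls; python3 - <<'E'
from plant import env
import cv2
for n in("scene","top"):
    cv2.imwrite(f"pics/{n}.png",env.snapshot(n)[:,:,::-1]); print(n,env.camera_info(n))
s=env.get_state();print(s)
E
```

```text
pics
scene {'fx': 492.16703565607645, 'fy': 492.16703565607645, 'cx': 329.1137472709399, 'cy': 238.07104873763024, 'rvec': array([ 2.09958422,  1.32194326, -0.51457825]), 'tvec': array([-0.29239104, -0.23688409,  1.68185589])}
top {'fx': 477.05677909148307, 'fy': 477.05677909148307, 'cx': 322.85667684330656, 'cy': 240.20099954742767, 'rvec': array([ 2.0774902 , -2.15631737,  0.2181407 ]), 'tvec': array([0.10381146, 0.50283216, 1.19657194])}
{'t': 0.1, 'joints': array([-79.99364453,  19.12753346,   2.28508387,  84.00572643,
        -0.76758234,  76.9654982 ,  -3.35260349]), 'qd': array([ 0.00545796, -0.07051223, -0.01950148, -0.09354541, -0.01622492,
       -0.00059733,  0.01973065]), 'effort': array([ 3.86545173e-03, -6.60021758e+01,  1.37009706e+00, -4.06482875e+01,
        1.70105923e-02,  8.93845718e-03,  5.79971834e-05]), 'position': array([0.17575258, 0.62562416, 0.40391441]), 'tool_rot': array([-1.79916691e+02,  5.91194107e-03,  1.64307775e+02]), 'ft_force': array([-0.75307353, -0.01483802,  0.36300441]), 'moment': array([ 0.01671063, -0.03703353, -0.02605973]), 'grip_force': 0.0, 'opening': 0.08526296531540636}
```

View pics/scene.png

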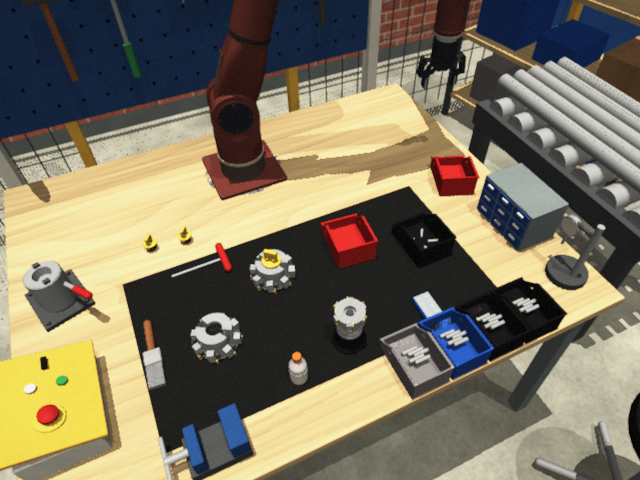

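View pics/top.png

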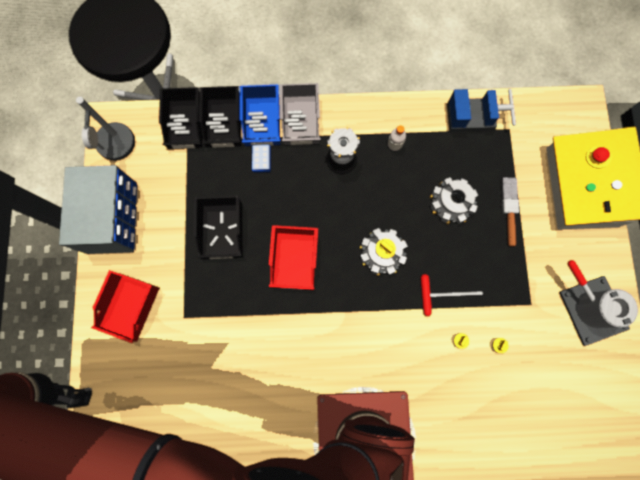

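The scene shows two red bins. The one on the mat, at top (294,257), is nearer the base at about (365,430) than the off-mat one at (125,306), so it's the one meant. There are three yellow bungs at top: (385,248) in the cutter, plus small ones at (461,341) and (500,345) on the wood. The one in the cutter is the largest and is meant. I'll measure now and confirm with a crop from the wrist camera.

```bash
cat > h.py <<'E'
from plant import env
import numpy as np, cv2
from scipy.spatial.transform import Rotation as R
def ray(ci,u,v):
    M=cv2.Rodrigues(ci["rvec"])[0]
    return -M.T@ci["tvec"], M.T@np.array([(u-ci["cx"])/ci["fx"],(v-ci["cy"])/ci["fy"],1])
def plane(ci,u,v,z):
    o,d=ray(ci,u,v); return o+d*(z-o[2])/d[2]
def yellow(img,h=(22,35)):
    hsv=cv2.cvtColor(img,cv2.COLOR_RGB2HSV); return cv2.inRange(hsv,(h[0],110,80),(h[1],255,255))
def red(img):
    hsv=cv2.cvtColor(img,cv2.COLOR_RGB2HSV); return cv2.inRange(hsv,(0,150,60),(6,255,255))|cv2.inRange(hsv,(174,150,60),(180,255,255))
def blobs(m,amin=60):
    return [(c,cv2.contourArea(c)) for c in cv2.findContours(m,cv2.RETR_EXTERNAL,cv2.CHAIN_APPROX_NONE)[0] if cv2.contourArea(c)>amin]
E
python3 - <<'E'
from h import *
im=cv2.imread("pics/top.png")[:,:,::-1].copy();ci=env.camera_info("top")
for nm,m,z in(("y",yellow(im),.075),("r",red(im),.079)):
    for c,a in blobs(m):
        (u,v),wh,an=cv2.minAreaRect(c); print(nm,round(a),(round(u),round(v)),np.round(wh),plane(ci,u,v,z).round(3))
        if nm=="r" and a>1500: print([plane(ci,*p,z).round(3).tolist() for p in cv2.boxPoints(((u,v),wh,an))])
E
```

```text
y 200 (500, 346) [16. 16.] [ 0.221 -0.339  0.075]
y 195 (461, 340) [16. 16.] [ 0.239 -0.245  0.075]
y 284 (386, 248) [18. 19.] [ 0.475 -0.074  0.075]
y 7284 (599, 176) [93. 86.] [ 0.646 -0.649  0.075]
r 448 (387, 463) [31. 26.] [-0.035 -0.044  0.079]
r 1155 (178, 462) [33. 67.] [-0.016  0.444  0.079]
r 762 (381, 456) [66. 41.] [-0.019 -0.031  0.079]
r 7000 (73, 455) [155.  62.] [0.01  0.688 0.079]
[[-0.029, 0.872, 0.079], [0.105, 0.867, 0.079], [0.049, 0.501, 0.079], [-0.083, 0.514, 0.079]]
r 2421 (363, 419) [53. 89.] [0.063 0.006 0.079]
[[0.122, 0.113, 0.079], [0.125, -0.101, 0.079], [0.006, -0.099, 0.079], [0.004, 0.11, 0.079]]
r 326 (426, 294) [41. 10.] [ 0.353 -0.167  0.079]
r 2988 (122, 306) [53. 62.] [0.352 0.591 0.079]
[[0.31, 0.678, 0.079], [0.45, 0.628, 0.079], [0.395, 0.502, 0.079], [0.257, 0.555, 0.079]]
r 155 (577, 272) [27.  7.] [ 0.394 -0.551  0.079]
r 2909 (292, 257) [49. 64.] [0.46  0.164 0.079]
[[0.386, 0.232, 0.079], [0.549, 0.219, 0.079], [0.536, 0.094, 0.079], [0.374, 0.11, 0.079]]
r 146 (601, 154) [13. 15.] [ 0.706 -0.66   0.079]
```

```bash
python3 - <<'E'
from h import *
for yaw in range(-180,180,30):
    q=env.solve_ik([.475,-.074,.40],[180,0,yaw]); print(yaw,None if q is None else np.round(q))
env.goto([.475,-.074,.40],[180,0,164-70])
ci=env.camera_info("wrist");im=env.snapshot("wrist");cv2.imwrite("pics/w1.png",im[:,:,::-1])
print(ci,env.get_state()["t"],env.get_state()["tool_rot"])
for c,a in blobs(yellow(im)): print(a,cv2.minAreaRect(c))
E
```

```text
-180 [-57.  -6.  58. 109.   5.  74.  90.]
-150 [-57.  -6.  59. 109.   5.  74. 120.]
-120 [-59.  -6.  60. 109.   5.  74. 150.]
-90 None
-60 [  12.    0.   -9.  107.    0.   73. -146.]
-30 [  12.    0.   -9.  107.    0.   73. -116.]
0 [-51.  -5.  53. 109.   4.  74. -89.]
30 [-55.  -5.  57. 109.   5.  74. -60.]
60 [-56.  -5.  57. 109.   5.  74. -30.]
90 [-56.  -6.  58. 109.   5.  74.   0.]
120 [-57.  -6.  59. 109.   5.  74.  30.]
150 [-58.  -6.  59. 109.   5.  74.  60.]
{'fx': 358.76774023473837, 'fy': 358.76774023473837, 'cx': 323.57142390618395, 'cy': 238.09507014976546, 'rvec': array([-2.87787383, -0.1028144 , -0.01227654]), 'tvec': array([-0.46872539, -0.13536711,  0.34651597])} 2.8333 [1.79994971e+02 2.25746638e-02 9.40849063e+01]
88.0 ((88.27693939208984, 468.7154541015625), (21.333974838256836, 6.077701568603516), 82.87498474121094)
262.0 ((92.5540542602539, 448.8243103027344), (12.554744720458984, 39.98918914794922), 35.53767776489258)
367.0 ((92.3973159790039, 353.8154296875), (16.465789794921875, 30.805368423461914), 81.46923065185547)
180.0 ((630.0363159179688, 342.37017822265625), (7.048896312713623, 47.685977935791016), 15.64224624633789)
229.0 ((17.676469802856445, 329.7059020996094), (47.2944450378418, 8.731282234191895), 75.96376037597656)
1503.5 ((157.3646240234375, 262.0630798339844), (91.58100128173828, 34.00312423706055), 86.8201675415039)
6785.0 ((67.5, 284.0), (134.0, 135.0), 90.0)
191.5 ((20.789993286132812, 206.5299835205078), (27.577163696289062, 16.68772315979004), 81.8698959350586)
2827.0 ((321.5, 221.5), (59.0, 61.0), 90.0)
131.0 ((47.98234939575195, 78.50189208984375), (41.61894226074219, 6.249943733215332), 83.8844985961914)
108.0 ((104.88494110107422, 24.906848907470703), (50.77212142944336, 6.490456581115723), 83.9909896850586)
935.0 ((32.461544036865234, 48.19231033325195), (99.72393035888672, 21.4580078125), 82.87498474121094)
```

View pics/w1.png

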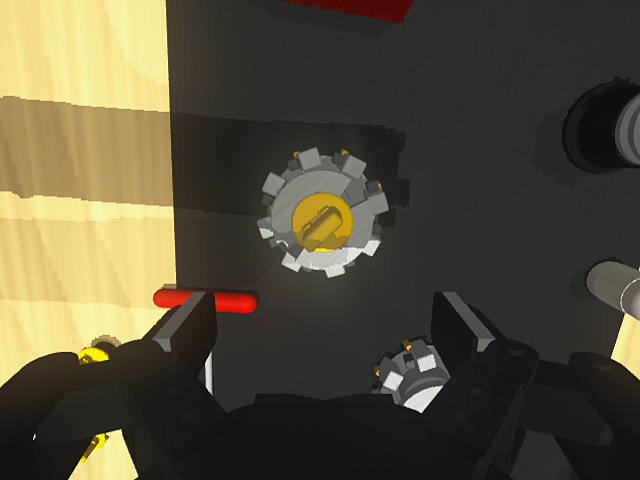

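The wrist view shows the cutter centred near (323,212) with the bung flange at (321,221). Its tab runs diagonally from about (305,243) to (340,210). I'll enlarge it.

```bash
python3 - <<'E'
import cv2
im=cv2.imread("pics/w1.png")[175:265,265:380]
cv2.imwrite("pics/w1c.png",cv2.resize(im,None,fx=6.5,fy=6.5,interpolation=cv2.INTER_CUBIC))
E
```

```text
(no output)
```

View pics/w1c.png

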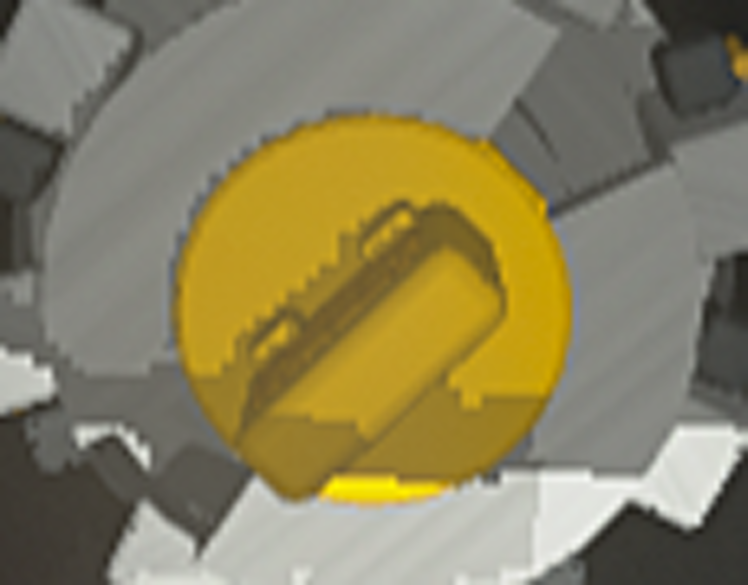

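The crop confirms the full-size bung in the cutter. Its tab's top face has ends at crop (267,467) and (472,277), and its lugs lie in the drive slots along the same line.

```bash
python3 - <<'E'
from h import *
ci=env.camera_info("wrist")
f=lambda x,y:(265+x/6.5,175+y/6.5)
a,b=plane(ci,*f(267,467),.1105),plane(ci,*f(472,277),.1105)
d=b-a; yaw=np.degrees(np.arctan2(d[1],d[0]));print("tab ends",a,b,np.linalg.norm(d),"mid",(a+b)/2,"yaw",yaw)
print("width",np.linalg.norm(plane(ci,*f(235,435),.1105)-plane(ci,*f(300,500),.1105)))
print("flange",plane(ci,*f(373,308),.0755),np.linalg.norm(plane(ci,*f(172,308),.0755)-plane(ci,*f(573,308),.0755)))
# grasp: tool y perpendicular to tab
m=(a+b)/2
for y in (yaw,yaw+180,yaw-180):
    y=(y+180)%360-180
    print(y,[None if (q:=env.solve_ik([m[0],m[1],z],[180,0,y])) is None else q.round(0).tolist() for z in(.30,.245)])
E
```

```text
tab ends [ 0.46281936 -0.08456377  0.1105    ] [ 0.48465207 -0.06053546  0.1105    ] 0.032465779271315665 mid [ 0.47373571 -0.07254962  0.1105    ] yaw 47.7409405593672
width 0.01079152029230089
flange [ 0.47412991 -0.07266841  0.0755    ] 0.05170409400812048
47.7409405593672 [[-52.0, 5.0, 58.0, 117.0, -5.0, 61.0, -33.0], [-50.0, 12.0, 59.0, 120.0, -13.0, 54.0, -26.0]]
-132.25905944063277 [[-64.0, 8.0, 73.0, 117.0, -8.0, 61.0, 151.0], [59.0, 18.0, -62.0, 115.0, 19.0, 58.0, 126.0]]
-132.2590594406328 [[-64.0, 8.0, 73.0, 117.0, -8.0, 61.0, 151.0], [59.0, 18.0, -62.0, 115.0, 19.0, 58.0, 126.0]]
```

The tab mid and the flange centre agree at (0.474, -0.0726), with sizes of 33×11 mm and 51.7 mm and a tab yaw of about 47.7°. Next I descend, grip, and read the forces.

```bash
cat >> h.py <<'E'
C=np.array([.474,-.0726]); YAW=47.7; PZ=.0515
def pose(phi,a,dz,z0,c=C):
    """tcp pose tilted by a (rad) so the top sways towards world dir phi (deg), about the lips, raised dz"""
    ax=np.array([-np.sin(np.radians(phi)),np.cos(np.radians(phi)),0])
    T=R.from_rotvec(ax*a); piv=np.array([*c,PZ+dz])
    p=piv+T.apply([0,0,z0-PZ]); r=(T*R.from_euler("xyz",[180,0,YAW],degrees=True)).as_euler("xyz",degrees=True)
    return p,r
def go(phi,a,dz,z0,feed=.1):
    p,r=pose(phi,a,dz,z0); env.move_linear(p,feed=feed,rotation=r)
def feel(phi,dz):
    s=env.get_state(); r=s["position"]-np.array([*C,PZ+dz]); M=s["moment"]+np.cross(r,s["ft_force"])
    ax=np.array([-np.sin(np.radians(phi)),np.cos(np.radians(phi)),0])
    d=np.array([np.cos(np.radians(phi)),np.sin(np.radians(phi)),0])
    return dict(t=round(s["t"],2),z=round(s["position"][2],4),f=s["ft_force"].round(1).tolist(),Max=round(M@ax,2),Mx=round(M@d,2),m=s["moment"].round(2).tolist(),op=round(s["opening"],4))
E
python3 - <<'E'
from h import *
env.goto([*C,.31],[180,0,YAW]); print(feel(0,0))
env.move_linear([*C,.254],feed=.1); print(feel(0,0))
env.gripper_to(0.0); print(feel(0,0)); s=env.get_state(); print(s["grip_force"],s["position"],s["tool_rot"])
E
```

```text
{'t': 3.52, 'z': np.float64(0.3104), 'f': [-0.6, -0.0, -0.2], 'Max': np.float64(-0.15), 'Mx': np.float64(0.0), 'm': [-0.0, -0.01, 0.05], 'op': 0.0852}
{'t': 4.22, 'z': np.float64(0.2545), 'f': [0.7, 0.0, 0.6], 'Max': np.float64(0.15), 'Mx': np.float64(-0.05), 'm': [-0.05, 0.01, 0.04], 'op': 0.0854}
{'t': 4.89, 'z': np.float64(0.2543), 'f': [1.4, -1.6, 2.7], 'Max': np.float64(-0.05), 'Mx': np.float64(-0.0), 'm': [-0.33, -0.33, 0.23], 'op': 0.0108}
60.90260982513428 [ 0.47432677 -0.07273959  0.25429057] [ 1.79947593e+02 -2.28142662e-02  4.77121189e+01]
```

Gripped: opening 10.8 mm, 61 N, small side forces. Now I feel four directions with small sways.

```bash
python3 - <<'E'
from h import *
for phi in (0,45,90,135):
    for a in (.05,0,-.05,0):
        go(phi,a,0,.254,.06)
        if a: 
            f=feel(phi,0); print(phi,a,f)
print(env.get_state()["t"])
E
```

```text
0 0.05 {'t': 5.21, 'z': np.float64(0.2536), 'f': [1.7, -1.0, -0.5], 'Max': np.float64(-0.23), 'Mx': np.float64(-0.12), 'm': [-0.33, -0.58, 0.1], 'op': 0.011}
0 -0.05 {'t': 5.84, 'z': np.float64(0.2537), 'f': [5.0, -4.7, -11.0], 'Max': np.float64(-0.49), 'Mx': np.float64(-0.23), 'm': [-1.17, -1.38, -0.21], 'op': 0.0112}
45 0.05 {'t': 6.47, 'z': np.float64(0.2538), 'f': [2.8, -4.2, -3.7], 'Max': np.float64(-0.31), 'Mx': np.float64(-0.12), 'm': [-0.69, -0.91, 0.2], 'op': 0.011}
45 -0.05 {'t': 7.11, 'z': np.float64(0.2543), 'f': [2.8, -4.3, 3.1], 'Max': np.float64(-0.0), 'Mx': np.float64(0.38), 'm': [-0.57, -0.31, -0.18], 'op': 0.011}
90 0.05 {'t': 7.74, 'z': np.float64(0.2535), 'f': [2.5, -3.7, -6.2], 'Max': np.float64(0.31), 'Mx': np.float64(-0.34), 'm': [-1.0, -0.84, 0.02], 'op': 0.0111}
90 -0.05 {'t': 8.38, 'z': np.float64(0.2539), 'f': [1.8, -2.8, 0.7], 'Max': np.float64(0.22), 'Mx': np.float64(0.09), 'm': [-0.79, -0.27, -0.08], 'op': 0.0108}
135 0.05 {'t': 9.01, 'z': np.float64(0.2537), 'f': [3.1, -4.4, -3.4], 'Max': np.float64(0.01), 'Mx': np.float64(0.2), 'm': [-1.01, -0.46, -0.02], 'op': 0.011}
135 -0.05 {'t': 9.64, 'z': np.float64(0.2538), 'f': [0.8, -1.9, 0.9], 'Max': np.float64(-0.19), 'Mx': np.float64(-0.03), 'm': [-0.22, -0.03, -0.03], 'op': 0.0106}
9.9583
```

```bash
python3 - <<'E'
from h import *
dz=.0
for i in range(4):
    dz+=.0005; go(0,0,dz,.254,.02); env.sleep(.1); f=feel(0,dz); print(dz,f["f"],f["z"])
    if f["f"][2]<-9: break
for phi in (0,45,90,135):
    o=[feel(phi,dz)["f"][2]]
    for a in (.115,0,-.115,0):
        go(phi,a,dz,.254,.12); f=feel(phi,dz); o+=[(f["f"],float(f["Max"]),float(f["Mx"]))]
    env.sleep(.1); f=feel(phi,dz);print(phi,o,f["f"],f["z"])
print(env.get_state()["t"])
E
```

```text
0.0005 [-1.5, -2.7, -1.2] 0.2545
0.001 [0.6, -3.4, -9.7] 0.2547
0 [-9.7, ([0.9, 3.0, -2.1], -0.06, 0.1), ([1.8, 1.1, -1.7], 0.21, 0.01), ([2.9, 1.4, -9.3], -0.01, 0.01), ([-0.2, 5.2, -0.3], 0.24, 0.57)] [1.1, 4.0, -2.8] 0.2548
45 [-2.8, ([-3.2, 2.5, 4.1], -0.01, 0.12), ([-1.3, -1.5, -2.0], 0.17, 0.25), ([1.8, -1.4, -11.3], 0.29, 0.03), ([-3.8, 2.1, 4.8], 0.39, -0.23)] [-3.7, 2.6, 4.0] 0.2552
90 [4.0, ([0.2, 1.3, -7.2], 0.12, -0.36), ([-0.0, 2.2, -0.6], -0.11, -0.05), ([-2.2, -1.9, 7.5], -0.33, 0.35), ([-0.1, -4.2, -5.3], 0.04, -0.04)] [1.2, -4.5, -3.0] 0.255
135 [-3.0, ([1.9, -5.7, -7.7], 0.08, 0.17), ([0.0, 3.6, -5.4], -0.04, -0.2), ([-0.9, 5.9, 3.7], -0.18, -0.15), ([3.9, 1.4, -17.9], 0.28, 0.02)] [2.2, 3.9, -15.9] 0.2545
16.6333
```

```bash
cat >> h.py <<'E'
import json
def swing(phi,dz,n,z0=.254,A=.115,target=10,feed=.12):
    for i in range(n):
        ex=[]
        for a in (A,0,-A,0):
            go(phi,a,dz,z0,feed)
            if a: env.sleep(.05); f=feel(phi,dz); ex.append((round(f["f"][2]),float(f["Max"])))
        env.sleep(.08); f=feel(phi,dz); fz=f["f"][2]
        print(phi,"dz",round(dz*1e3,2),"z",f["z"],"f",f["f"],"ex",ex,"t",f["t"])
        dz+=np.clip((target+fz)/15e3,-.001,.001)
        if fz<-22: print("too hard"); break
    go(phi,0,dz,z0,.03); json.dump(dz,open("dz.json","w")); return dz
E
python3 - <<'E'
from h import *
dz=.001
for phi in (22,112,67): dz=swing(phi,dz,3)
E
```

```text
22 dz 1.0 z 0.2549 f [-2.9, 3.1, -1.7] ex [(-2, -0.08), (-4, 0.34)] t 18.19
22 dz 1.55 z 0.2555 f [-4.1, 1.1, -0.7] ex [(2, -0.02), (-14, -0.08)] t 19.77
22 dz 2.17 z 0.256 f [-2.7, 2.4, -3.7] ex [(-2, -0.02), (-17, -0.13)] t 21.39
112 dz 2.59 z 0.2568 f [-2.5, -3.0, -0.1] ex [(-3, -0.19), (-1, -0.14)] t 23.36
112 dz 3.25 z 0.2575 f [-1.8, -0.2, -0.0] ex [(-13, -0.18), (-2, -0.14)] t 25.07
112 dz 3.92 z 0.2579 f [-0.2, 0.0, -5.4] ex [(-8, 0.11), (4, -0.31)] t 26.77
67 dz 4.23 z 0.2583 f [2.5, -1.2, -6.8] ex [(-5, -0.09), (-7, 0.42)] t 28.57
67 dz 4.44 z 0.2584 f [2.8, -1.0, -2.6] ex [(-10, -0.07), (0, -0.05)] t 30.12
67 dz 4.93 z 0.2585 f [2.3, -1.0, -9.1] ex [(1, -0.12), (-3, 0.02)] t 31.67
```

It rises in every direction with little moment, so the pads may be slipping. I'll look before going on.

```bash
python3 - <<'E'
from h import *
a=env.snapshot("scene")[215:305,215:330,::-1]; b=env.snapshot("wrist")[130:480,180:470,::-1]
a=cv2.resize(a,(400,313),interpolation=cv2.INTER_CUBIC); b=cv2.resize(b,(390,470))
o=np.zeros((470,790,3),np.uint8); o[:313,:400]=a; o[:,400:]=b
cv2.imwrite("pics/c2.png",o)
E
```

```text
(no output)
```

View pics/c2.png

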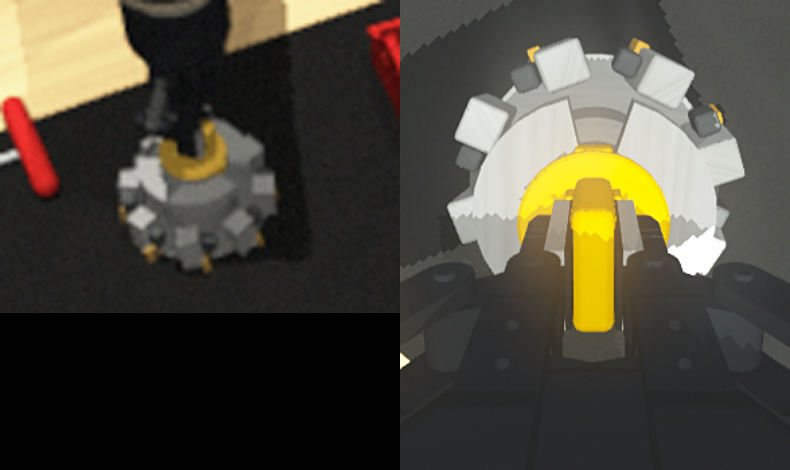

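The cutter stands upright and the tab is held centrally between the pads. The pull stayed under 10 N, well below the cutter's weight, so the bung really is climbing. Sways at 22° and 112° climbed freely while 67° stalled, which points to a binding line near 157°.

```bash
python3 - <<'E'
from h import *
import h
dz=json.load(open("dz.json"))
dz=swing(157,dz,4,target=13)
E
```

```text
157 dz 4.99 z 0.2588 f [2.2, 3.6, -8.0] ex [(-6, -0.08), (-2, 0.15)] t 33.85
157 dz 5.33 z 0.2594 f [-3.7, 2.6, -2.3] ex [(-5, -0.1), (-4, -0.19)] t 35.88
157 dz 6.04 z 0.261 f [-2.4, -0.8, 2.1] ex [(-15, -0.05), (-24, 0.28)] t 38.01
157 dz 7.04 z 0.2616 f [-6.9, 3.0, 5.0] ex [(-4, -0.13), (-9, -0.14)] t 40.17
```

157° climbs well and even pushes up. I'll continue along it with faster swings and bigger steps.

```bash
cat >> h.py <<'E'
def fast(phi,dz,n,z0=.254,A=.12,feed=.2,target=12):
    step=.001
    for i in range(n):
        m=0
        for a in (A,0,-A,0):
            dz+=step/4; go(phi,a,dz,z0,feed); m=min(m,env.get_state()["ft_force"][2])
        env.sleep(.04); f=feel(phi,dz); fz=f["f"][2]
        print("dz",round(dz*1e3,2),"z",f["z"],"f",f["f"],"min",round(m),"t",f["t"])
        step=np.clip(.001+(target/2+fz)/12e3,0,.0017)
        if fz<-22: print("too hard"); break
    json.dump(dz,open("dz.json","w")); return dz
E
python3 - <<'E'
from h import *
fast(157,json.load(open("dz.json")),3)
E
```

```text
dz 9.04 z 0.2631 f [2.3, -1.1, -10.9] min -13 t 42.61
dz 9.63 z 0.2638 f [-4.1, -2.0, -4.8] min -11 t 44.77
dz 10.73 z 0.265 f [-1.9, -1.7, -6.7] min -13 t 46.96
```

```bash
python3 - <<'E'
from h import *
fast(157,json.load(open("dz.json")),2,target=24,A=.125)
E
```

```text
dz 11.73 z 0.2658 f [-2.3, 2.8, -1.4] min -5 t 49.23
dz 13.43 z 0.2681 f [-3.7, 3.6, 11.0] min 0 t 51.52
```

It now pushes upward at +11 N, so the lips are near the mouth. I ease straight up with force checks.

```bash
python3 - <<'E'
from h import *
dz=json.load(open("dz.json"))
for i in range(5):
    dz+=.002; go(157,0,dz,.254,.03); f=feel(157,dz); print(round(dz*1e3,1),f["z"],f["f"],f["t"])
    if f["f"][2]<-18: break
json.dump(dz,open("dz.json","w"))
E
```

```text
15.4 0.2696 [-4.3, 0.5, 9.0] 51.77
17.4 0.2713 [-1.8, -1.8, -0.7] 52.02
19.4 0.2735 [-0.5, 0.0, -1.2] 52.27
21.4 0.2756 [0.6, 0.7, -2.5] 52.52
23.4 0.2776 [1.0, -0.1, -2.9] 52.77
```

The bung is free: only its own weight, about −2.4 N, remains. Taking it to the bin.

```bash
python3 - <<'E'
from h import *
env.move_linear([*C,.36],feed=.15); print(feel(0,0)["f"])
B=[.462,.163]
env.goto([*B,.36],[180,0,85]); print(env.get_state()["position"])
cv2.imwrite("pics/sc3.png",env.snapshot("scene")[150:350,150:450,::-1].repeat(2,0).repeat(2,1))
env.move_linear([*B,.30],feed=.15)
print(feel(0,0)["f"],env.get_state()["position"],env.get_state()["t"])
im=env.snapshot("wrist");cv2.imwrite("pics/w3.png",im[:,:,::-1])
E
```

```text
[-0.8, 0.7, -2.9]
[0.46215544 0.16221757 0.35952658]
[0.4, 0.1, -1.7] [0.462479   0.16218892 0.30049249] 55.0
```

View pics/sc3.png

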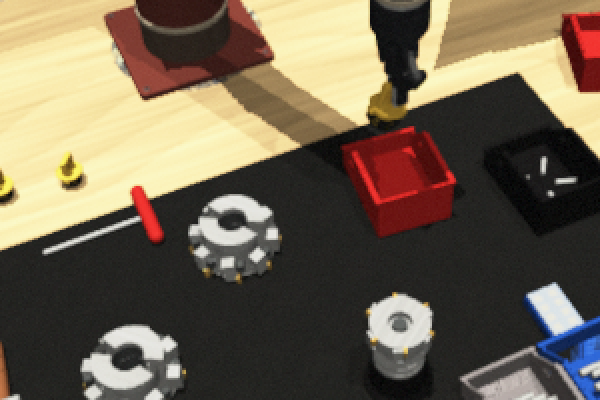

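View pics/w3.png

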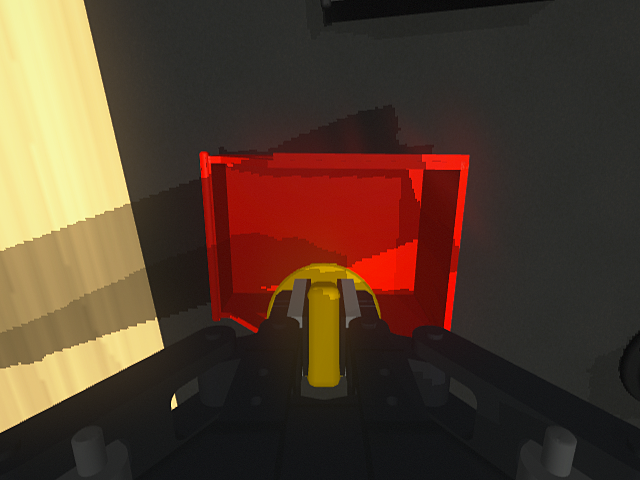

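The cutter stands in place with its bore empty, and the bung hangs from the gripper over the bin. In the wrist view the high back wall runs from (467,158) to about (448,330), and the low front edge is at x≈207–215. I check the bin centre from these.

```bash
python3 - <<'E'
from h import *
ci=env.camera_info("wrist")
for u,v,z in((467,158,.079),(448,330,.079),(207,152,.042),(207,152,.079),(215,320,.042)): print(u,v,z,plane(ci,u,v,z).round(3))
E
```

```text
467 158 0.079 [0.542 0.213 0.079]
448 330 0.079 [0.532 0.114 0.079]
207 152 0.042 [0.396 0.229 0.042]
207 152 0.079 [0.408 0.228 0.079]
215 320 0.042 [0.382 0.115 0.042]
```

```bash
python3 - <<'E'
from h import *
env.move_linear([.463,.166,.228],feed=.12); print(feel(0,0)["f"])
env.gripper_to(.035); env.move_linear([.463,.166,.36],feed=.2); env.sleep(.6)
print(feel(0,0)["f"],env.get_state()["t"])
im=env.snapshot("wrist")[:,:,::-1]; s=env.snapshot("scene")[200:320,200:400,::-1]
o=np.zeros((480,800,3),np.uint8); o[:240,:400]=cv2.resize(s,(400,240)); o[:300,400:]=cv2.resize(im,(400,300)); cv2.imwrite("pics/f.png",o)
E
```

```text
[0.2, -0.3, -1.8]
[-0.3, 0.2, 0.2] 57.5667
```

View pics/f.png

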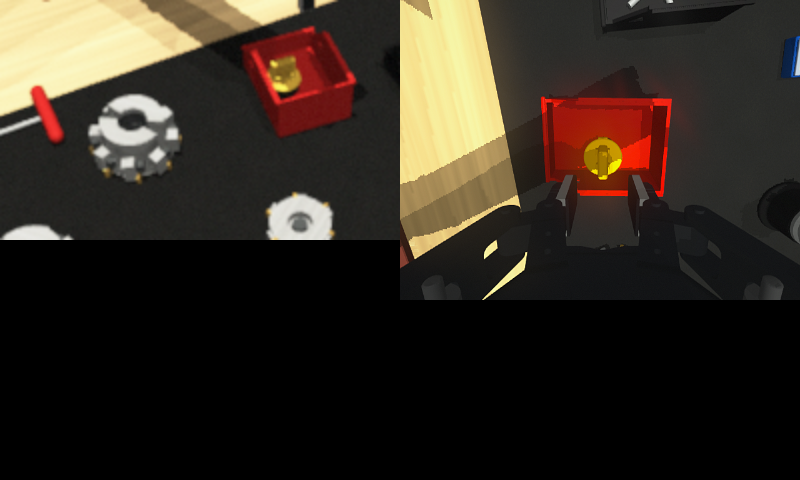

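The bung is standing inside the red bin, seen at (285,72) and (603,157) in the picture. The cutter stands with its bore empty and the gripper is clear.

```bash
python3 -c "
from plant import env
print(env.finish_job())"
```

```text
the job is handed in; nothing more can be done
None
```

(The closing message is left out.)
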